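# Clear the pump into the tool cup and hold the board holder open at 100 mm

### The arm

A 6-joint arm with a two-finger parallel gripper is mounted at the origin on the work surface. World frame = base frame: x ahead of the robot, y to its left, z up, the work surface at z = 0. Lengths are in m, angles in rad, forces in N, time in s.
With the tool pointing down it reaches from about 0.35 to 0.85 m from the base axis. Payload 8.1 kg.
Tool frame: the origin (TCP) lies between the finger pads; the fingertips stand 17 mm ahead of it and the grasp point (between the pads) lies 2 mm behind it; z points along the fingers, y is the line along which they close (so a half turn about z gives the same grasp; the last joint's range is limited). The gripper opens to 85 mm and grips with 20 to 120 N. Pads are 22 mm wide; open, the fingers measure 114 mm over their backs; the gripper's body (76 mm by 85 mm) begins 54 mm behind the grasp point. The pads swing forward as they close: fully open they stand 13 mm farther back than shut.
Start: joints at [-1.277, 0.13, 1.488, -0, 1.523, -0.085], TCP at [0.222, -0.557, 0.248] pointing down, gripper open.
Joint ranges: [-2.96, 2.96], [-0.89, 2.26], [0.02, 2.5], [-1.34, 4.48], [0, 2.73], [-2.66, 2.66]. Speed limits (rad/s): [2.39, 2.39, 2.79, 3.14, 3.14, 3.14].

### API

Orientations are given as a unit quaternion [w, x, y, z].
In Python, from bench import manip gives the robot as it stands.
- The arm moves only by the tool move_arm, never from a script. Its argument "commands" is a list of rows, each an object with "dp": the shift along the tool's x, y, z in cm, a list of three; "delta_rot": the turn, a rotation vector about the tool's x, y, z in rad, a list of three. In form: [{"dp": [tx, ty, tz], "delta_rot": [ax, ay, az]}, ...]. A call has exactly 8 rows; each row shifts and turns the commanded pose from where the row before left it, along the tool's axes as they then stand; what a row does not reach is not made up. A row lasts 1/8 s, in which the tool goes at most 62.5 mm and 10.7 degrees, less where a joint would pass 70% of its speed; a pose out of reach is approached as far as the arm can. A call with a gripper value outside its range is refused whole. "jaw" is the closure, from 0 (fully open) to 1 (shut), set as the call begins (left out, the last holds). The fingers move at their own pace and stop on an object; "squeeze" is the grip in N (left out, the last holds). Time passes only in rows, so rows that do not move let the fingers close, or fill a call up. It gives the time, the measured TCP pose, the force, the opening and the grip force at its end, in the units of the state.
- manip.observe(): the state, without advancing time (a new reading comes with each control period).
- manip.grab_frame(name): name is "scene" or "top" or "wrist"; returns the picture (420x560x3 uint8, red, green, blue); there is no depth.
- manip.camera_model(name): a dict with "fx", "fy", "cx", "cy" (pixels), "camera_from_world" (4x4, takes a point from world to camera coordinates); the wrist camera has in their place "T_tool_cam" (4x4, takes a point from camera to tool coordinates, whose origin is the TCP and whose axes are the flange's). Camera axes: x right, y down, z forward; pixel columns grow to the right and rows downward; lengths in m; the calibration is good to about 2 mm. A picture is of the moment at which its call begins: read the wrist's pose just before it. camera_model takes no time and is no camera call.
- manip.sign_off(): hands the job in; it is judged then, once.
Trained networks look in the newest picture that a camera, given by its name, has taken for a name from the list of things; names that differ only in an ending like _2 or _b are one class to them, and where a whole thing is asked for, a point or a joint stands for the part that bears it (a point fixed in the world has none). Each returns a list of dicts, best first, with "p" (0 to 1); they miss things now and then, are a little off and sometimes report something else, mostly with a low value. They report only what shows in the picture. A call takes as long as a camera call. They do not tell look-alikes from the thing itself.
- manip.look_for(thing, camera): "xyz" ([x, y, z] in m, in the coordinates of the camera as it stood for that picture, good to about 4 mm: the middle of the surface that is visible of it).
- manip.outline_of(thing, camera): "region" (420x560 bool, what is visible of it).
The state is a dict: "clock": time; "joints": joint angles; "dq": joint speeds; "effort": joint torques, N m; "ee_pos": TCP position; "tcp_rot": TCP orientation; "contact_force": force on the tool from outside, world axes, zero at the start; "torque": the same for the moment, N m; "gripper_width": opening from 0.0 (shut) to 1.0 (fully open); "finger_force": force on a finger pad.
Only numpy, scipy, OpenCV 4.12 (cv2) and the standard library are available. Lean on these libraries where they do the work, as an engineer would, in place of code of your own. Each camera call takes 0.05 s, during which the arm holds its last target. There are 200 camera calls.

### The job

Open the circuit-board holder for the 100 mm wide board: first stand the desoldering pump, which lies in front of the holder's telescoping arm, nozzle down in the tool cup so that the way is free. Then squeeze the lock button on the side of the arm's grip, draw the arm out against its spring until its 100 mm mark stands at the sleeve's mouth, and finish still holding it there, button squeezed and arm still, so that a board could be dropped in. Leave the other things on the bench where they are.

Things in the scene. Friction and masses are not known exactly. Their poses are not given: they have to be found in the camera images.
- holder: circuit-board holder, fixed: grey base plate 110 x 225 mm, 12 high, with an aluminium sleeve (34 wide, 215 long, top at 52 mm) and a black jaw (70 wide, top at 86 mm) at its mouth. Origin: on the bench under the fixed jaw's face, which is the sleeve's mouth. z up; the arm slides out along +y, base and sleeve run back to -y. Steel keeper beside the mouth, x +23 to +31, y -21 to +18, top at 49 mm
- mouth (a point): middle of the top edge of the sleeve's mouth, 52 mm above the bench, where the arm's scale is read. Axes as holder. The steel inner tube (24 mm wide, top at 48 mm) has black cross lines every 10 mm, short ones half across, thicker full-width ones at 50 and 100: the second full-width line is the 100 mm mark, inside the sleeve until drawn out
- telescope (a joint): how far the arm is drawn out, m: 0 home, jaws touching (starts there, locked), 0.130 fully out. Equals the gap between the jaws and the scale mark standing at the mouth. A spring pulls it home with 3.8 N at 0 and 5.3 N at 0.1, friction 0.4 N: let go, it slides home. With the lock button out it is stopped after about 2 mm
- grip: upright black grip on the arm's outer end, 28 (x) by 32 (y) by 56 mm tall, 56 to 112 mm above the bench. Origin: on its centre line 95 mm above the bench, 50 mm outward (+y) from the moving jaw's face, so at home 50 mm from the mouth; axes as holder. Lock button on its +x face. Moving jaw (70 wide, top at 86 mm) 20 mm clear on the -y side; arm's outer face at y +20
- lock (a joint): how far the lock button is pushed in, m: 0 out, 0.006 fully in; spring 2.8 N out, 7 N in. It moves towards -x of the grip, so two fingers closing across the grip along x squeeze it in. Its hook is clear of the keeper beyond 0.0035; the hook only catches near home and must not be forced (it yields at about 50 N)
- lock_face (a point): centre of the lock button's face, an aluminium pad 18 mm wide (y) by 26 mm tall, 95 mm above the bench, at x +22 mm of grip when out and +16 mm fully in (grip's own faces at x -14 and +14): 36 mm over grip and button, 30 mm squeezed
- pump: desoldering pump, 190 mm long, 60 to 105 g, lying across the arm's way about 75 mm beyond its outer face. Long axis = its x, 12 mm above the origin (underside, mid-length); white nozzle at -x, roughly towards the robot, black plunger knob at +x. From the nozzle tip: nozzle to 30 mm, hexagonal cap 24 mm wide to 50, bare barrel 20 mm dia to 140, hexagonal cap to 154, thin rod and 20 mm knob to 190
- pump_nozzle (a point): tip of the pump's nozzle (6 mm dia), on its axis. Axes as pump. Centre of mass about 85 mm from it; a small trigger tab stands 15 mm off the axis, on top, 58 to 72 mm from it
- pump_hold (a point): point on the pump's axis in the bare barrel, 115 mm from the nozzle tip (20 mm to +x of the middle): taken here the fingers stay above the cup's rim. Axes as pump
- pump_end (a point): centre of the plunger knob's end, on the axis, 190 mm from the nozzle tip. Axes as pump
- cup: round dark steel tool cup, standing free, about 0.5 kg, empty: 72 mm outside dia, 66 mm inside, 100 mm high, floor 5 mm thick. Origin: centre of its underside, z up
- board: the green circuit board, 100 x 80 mm, up to 15 mm high, lying flat; leave it. Origin: centre of its underside
- spool_a: white solder spool with copper-coloured winding, standing beside the sleeve, 56 mm dia, 38 mm high; leave it. Origin: centre of its underside
- spool_b: white solder spool with silver winding, 56 mm dia, 38 mm high; leave it. Origin: centre of its underside
- meter: grey hand-held multimeter lying flat, 165 x 80 x 37 mm; leave it. Origin: centre of its underside
- driver: screwdriver with black handle lying flat; leave it. Origin: underside, about mid-length
- tape: roll of black tape lying flat, 70 mm dia, 19 mm high; leave it. Origin: centre of its underside
- parts_box: grey open parts tray with four compartments, 110 x 75 x 30 mm; leave it. Origin: centre of its underside
Things that resemble listed ones, but are neither listed nor needed, are in the scene too. What is shaped like the pump but orange is not meant.

How it is judged:
By the outcome, as a careful person would: the job done as asked, in the order asked, and still so for the second after the job is handed in, while the arm keeps its last pose, push and grip.
It also fails if it takes over 54 s, if anything falls off the work surface, if the arm or the gripper's body presses on something with over 40 N, if the wrist force passes 120 N, or if a joint passes its speed limit or range.

## Working session

There is one attempt and no reset: what is moved stays moved. The work goes in short steps, Python scripts to look and compute and a tool call to move; the robot and the scene stay as the last step left them, time stands still between calls to the robot, and variables do not carry over. Pictures are saved under pics/ and viewed, at most 10 in all, crops included, and the job is handed in when it is done.

Besides the shell and the picture viewer there is one more tool, called after "Request:" as name(argument=value, ...) on one line, values as JSON. move_arm: Moves the arm, as the interface text tells. Its arguments: {"type":"object","properties":{"commands":{"type":"array","items":{"type":"object","properties":{"dp":{"type":"array","items":{"type":"number"}},"delta_rot":{"type":"array","items":{"type":"number"}}}}},"jaw":{"type":"number"},"squeeze":{"type":"number"}},"required":["commands"]}

```bash
mkdir -p pics; ls
cat > h.py <<'E'
import numpy as np, cv2
from bench import manip
from scipy.spatial.transform import Rotation as R
def snap(n,f,crop=None,scale=1):
    im=manip.grab_frame(n); o=im if crop is None else im[crop[1]:crop[3],crop[0]:crop[2]]
    if scale!=1:o=cv2.resize(o,None,fx=scale,fy=scale,interpolation=cv2.INTER_CUBIC)
    cv2.imwrite('pics/'+f,o[:,:,::-1]); return im
def RT():
    s=manip.observe(); q=s['tcp_rot']; return R.from_quat([q[1],q[2],q[3],q[0]]).as_matrix(),np.array(s['ee_pos'])
def wfc(n):
    m=manip.camera_model(n)
    if 'camera_from_world' in m: return np.linalg.inv(np.array(m['camera_from_world'])),m
    r,p=RT();T=np.eye(4);T[:3,:3]=r;T[:3,3]=p
    return T@np.array(m['T_tool_cam']),m
def proj(n,P):
    T,m=wfc(n);c=(np.linalg.inv(T)@np.append(P,1))[:3]
    return np.array([m['fx']*c[0]/c[2]+m['cx'],m['fy']*c[1]/c[2]+m['cy']])
def ray(n,uv,z):
    T,m=wfc(n);d=T[:3,:3]@np.array([(uv[0]-m['cx'])/m['fx'],(uv[1]-m['cy'])/m['fy'],1]);o=T[:3,3]
    return o+d*(z-o[2])/d[2]
def find(t,n):
    T,m=wfc(n);return [(round(d['p'],2),np.round((T@np.append(d['xyz'],1))[:3],4),proj(n,(T@np.append(d['xyz'],1))[:3]).round()) for d in manip.look_for(t,n)]
E
python3 - <<'E'
from h import *
a=snap('scene','s0.png');b=snap('top','t0.png')
for n in('top','scene'):
  for t in['holder','mouth','grip','lock_face','pump','pump_nozzle','pump_hold','pump_end','cup']:
    print(n,t,find(t,n)[:4])
print(manip.observe())
print(np.round(manip.camera_model('wrist')['T_tool_cam'],3), RT())
E
```

```text
pics
top holder [(0.69, array([ 0.5731, -0.2574,  0.0146]), array([400., 185.]))]
top mouth [(0.88, array([ 0.572 , -0.2625,  0.0156]), array([402., 186.]))]
top grip [(0.81, array([ 0.5839, -0.1256,  0.0867]), array([355., 177.])), (0.55, array([0.7038, 0.2332, 0.0166]), array([215., 136.])), (0.32, array([ 0.5338, -0.0167,  0.0189]), array([309., 200.]))]
top lock_face []
top pump [(0.95, array([0.5224, 0.1357, 0.0216]), array([251., 204.])), (0.94, array([ 0.3698, -0.1359,  0.0238]), array([356., 263.])), (0.79, array([ 0.5321, -0.0199,  0.0221]), array([311., 200.]))]
top pump_nozzle [(0.89, array([ 0.5343, -0.0206,  0.021 ]), array([311., 199.])), (0.84, array([0.5248, 0.1341, 0.0216]), array([252., 203.])), (0.58, array([ 0.3744, -0.1299,  0.0193]), array([353., 261.]))]
top pump_hold [(0.91, array([ 0.5332, -0.021 ,  0.0179]), array([311., 200.])), (0.85, array([0.5266, 0.1372, 0.0196]), array([251., 202.])), (0.68, array([ 0.3723, -0.1304,  0.0196]), array([353., 262.])), (0.64, array([ 0.449 , -0.328 ,  0.0022]), array([426., 232.]))]
top pump_end [(0.97, array([ 0.3708, -0.
[... 2139 characters left out ...]
 1.59698072e-05]), 'ee_pos': array([ 0.22191878, -0.55745546,  0.24829555]), 'tcp_rot': array([ 9.84115720e-07,  9.82116566e-01,  1.88273873e-01, -4.16681716e-06]), 'contact_force': array([-0.81204599,  0.31778778, -0.1637328 ]), 'torque': array([-0.01785529,  0.01662563, -0.00489417]), 'finger_force': 0.0, 'gripper_width': 1.000694082973964}
[[ 0.001 -0.954 -0.301  0.077]
 [ 1.     0.001  0.     0.   ]
 [-0.    -0.301  0.954 -0.125]
 [ 0.     0.     0.     1.   ]] (array([[ 9.29105897e-01,  3.69813780e-01, -7.81403377e-06],
       [ 3.69813780e-01, -9.29105897e-01, -3.50203832e-06],
       [-8.55516688e-06,  3.64027089e-07, -1.00000000e+00]]), array([ 0.22191878, -0.55745546,  0.24829555]))
```

View pics/t0.png

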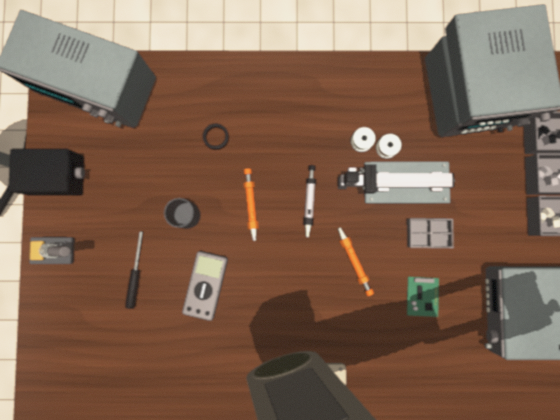

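View pics/s0.png

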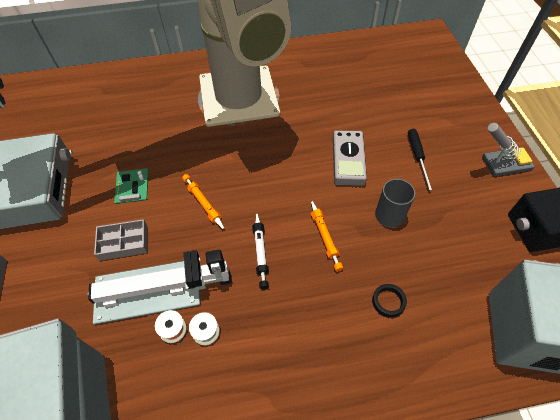

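Top view: the real pump, white and metal, lies at (310,200) with its nozzle at (308,236) and knob at (311,167). Look-alikes are the orange pumps at (251,205) and (356,262), plus the driver at (133,270). The cup is at (181,213), and the holder's grip and jaw are at (350–370,180). The thing I want is the white-nozzled one at (310,200); next I take a close crop and measure it.

Run:
```python
from h import *
im=snap('top','crop1.png',(160,130,460,260),2.6)
for t,n in(('pump','top'),('cup','top'),('grip','top'),('holder','top'),('cup','scene')):
  if (n=='scene'): manip.grab_frame('scene')
  for d in manip.outline_of(t,n):
    m=d['region'].astype(np.uint8);ys,xs=np.nonzero(m);print(t,n,round(d['p'],2),m.sum(),xs.min(),xs.max(),ys.min(),ys.max(),cv2.minAreaRect(np.c_[xs,ys].astype(np.float32)))
```

```text
pump top 0.84 546 340 373 229 296 ((355.5890808105469, 261.97723388671875), (72.95124816894531, 9.880692481994629), 64.35899353027344)
pump top 0.71 502 244 258 169 238 ((250.79208374023438, 203.42080688476562), (69.6526107788086, 10.248883247375488), 84.2894058227539)
pump top 0.63 496 304 316 165 236 ((309.96282958984375, 200.53231811523438), (9.326167106628418, 71.31503295898438), 3.990912914276123)
cup top 0.56 854 164 200 198 228 ((182.5500030517578, 213.35000610351562), (36.04996109008789, 28.144268035888672), 18.43494987487793)
cup top 0.3 1307 407 452 218 248 ((429.5, 233.0), (30.0, 45.0), 90.0)
grip top 0.63 576 338 371 165 192 ((354.5, 178.5), (27.0, 33.0), 90.0)
holder top 0.84 3969 337 453 162 202 ((395.0, 182.0), (40.0, 116.0), 90.0)
cup scene 0.86 1421 375 414 179 227 ((394.1500244140625, 203.0500030517578), (31.939001083374023, 49.963985443115234), 18.434947967529297)
```

View pics/crop1.png

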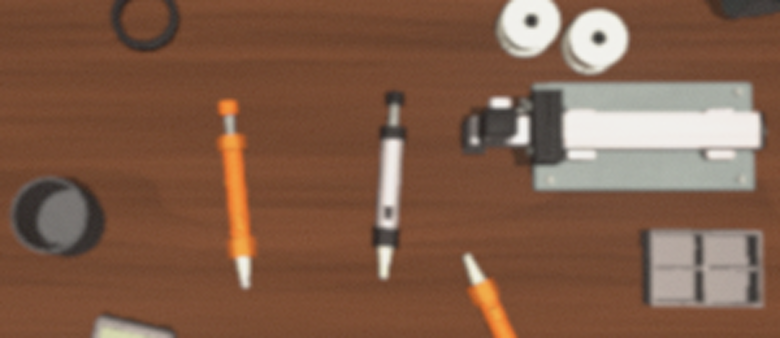

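The crop confirms it: the white-nozzled pump has its nozzle at crop (384,277), full-image (308,236), and its knob at (312,165). The two pumps beside it are orange.

Run:
```python
from h import *
N=ray('top',(307.7,236.3),.012);K=ray('top',(311.9,165.2),.012)
d=(K-N);L=np.linalg.norm(d);print('nozzle',N,'end',K,'len',L,'az',np.degrees(np.arctan2(d[1],d[0])),'hold',N+d/L*.115)
print('cup rim ctr', [ray('top',p,.1) for p in((178.5,210.5),)],'base', ray('top',(183,216),0.0))
# grip top in crop (500,124) -> 
print('grip top',ray('top',(160+500/2.6,130+124/2.6),.112),'jaw top',ray('top',(160+547/2.6,130+127/2.6),.086), 'sleeve ends y mid',ray('top',(160+570/2.6,130+129/2.6),.052),ray('top',(160+760/2.6,130+130/2.6),.052))
m=manip.camera_model('wrist');print(m['fx'],m['cx'],m['cy'])
print(RT()[1])
```

```text
nozzle [ 0.43788401 -0.01273741  0.012     ] end [ 0.62699961 -0.02477989  0.012     ] len 0.18949863106785794 az -3.6435538559181864 hold [ 0.55265156 -0.02004556  0.012     ]
cup rim ctr [array([0.49894981, 0.30784392, 0.1       ])] base [0.49187998 0.31888938 0.        ]
grip top [ 0.57801941 -0.11410229  0.112     ] jaw top [ 0.57920268 -0.16358911  0.086     ] sleeve ends y mid [ 0.58241445 -0.19378089  0.052     ] [ 0.58158668 -0.38103007  0.052     ]
378.36860510731674 284.1744409482608 204.60681396680306
[ 0.22189601 -0.55746442  0.24829622]
```

Request:
move_arm(commands=[{"dp": [4.8, -3.57, -0.6], "delta_rot": [0, 0, 0]}, {"dp": [4.8, -3.57, -0.6], "delta_rot": [0, 0, 0]}, {"dp": [4.8, -3.57, -0.6], "delta_rot": [0, 0, 0]}, {"dp": [4.8, -3.57, -0.6], "delta_rot": [0, 0, 0]}, {"dp": [4.8, -3.57, 0], "delta_rot": [0, 0, 0]}, {"dp": [4.8, -3.57, 0], "delta_rot": [0, 0, 0]}, {"dp": [4.8, -3.57, 0], "delta_rot": [0, 0, 0]}, {"dp": [4.8, -3.57, 0], "delta_rot": [0, 0, 0]}], jaw=0, squeeze=40)

```text
clock: 2.35
ee_pos: [0.4739, -0.1483, 0.2727]
tcp_rot: [0.0, 0.982, 0.188, 0.0]
contact_force: [0.3, -1.0, 0.1]
gripper_width: 1.001
finger_force: 0.0
```

Request:
move_arm(commands=[{"dp": [4.1, -3.0, 0], "delta_rot": [0, 0, 0]}, {"dp": [4.1, -3.0, 0], "delta_rot": [0, 0, 0]}, {"dp": [4.0, -3.0, 0], "delta_rot": [0, 0, 0]}, {"dp": [0, 0, 1.5], "delta_rot": [0, 0, 0.147]}, {"dp": [0, 0, 1.5], "delta_rot": [0, 0, 0.147]}, {"dp": [0, 0, 2], "delta_rot": [0, 0, 0.147]}, {"dp": [0, 0, 2], "delta_rot": [0, 0, 0]}, {"dp": [0, 0, 0], "delta_rot": [0, 0, 0]}])

```text
clock: 3.35
ee_pos: [0.5518, -0.0213, 0.2]
tcp_rot: [-0.0, 1.0, -0.03, -0.002]
contact_force: [-0.3, 0.0, 0.2]
gripper_width: 1.002
finger_force: 0.0
```

Run:
```python
from h import *
snap('wrist','w1.png')
for t in['pump','pump_nozzle','pump_hold','pump_end','grip','lock_face']: print(t,find(t,'wrist')[:3])
for P in([.43788,-.0127,.012],[.627,-.0248,.012],[.5527,-.02,.012]): print(proj('wrist',P))
```

```text
pump [(0.96, array([ 0.4256, -0.1109,  0.0195]), array([387., 309.])), (0.73, array([0.5324, 0.1356, 0.0208]), array([103., 217.])), (0.65, array([ 0.5443, -0.0224,  0.0203]), array([285., 193.]))]
pump_nozzle [(0.91, array([ 0.4242, -0.1101,  0.0206]), array([387., 311.])), (0.85, array([ 0.5475, -0.0197,  0.0226]), array([282., 190.])), (0.74, array([0.5379, 0.1371, 0.0223]), array([ 99., 212.]))]
pump_hold [(0.94, array([ 0.5489, -0.0221,  0.0226]), array([285., 189.])), (0.65, array([0.5404, 0.1304, 0.025 ]), array([105., 210.])), (0.57, array([ 0.4251, -0.1111,  0.0175]), array([387., 309.]))]
pump_end [(0.87, array([ 0.5467, -0.0194,  0.0229]), array([282., 192.])), (0.84, array([ 0.4323, -0.1091,  0.0229]), array([386., 305.])), (0.77, array([0.5403, 0.128 , 0.0253]), array([108., 210.]))]
grip [(0.58, array([ 0.5916, -0.1199,  0.0887]), array([436., 141.]))]
lock_face [(0.77, array([ 0.6014, -0.1138,  0.0942]), array([430., 127.]))]
[281.97561233 299.16698648]
[282.21729163  90.96963659]
[282.05859371 181.42017032]
```

View pics/w1.png

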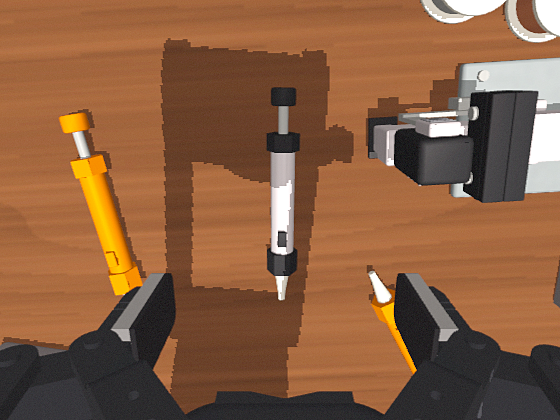

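The wrist view shows the pump's nozzle tip at (281,299) and knob end at (283,90). My projections are (282,299) and (282,91), so they agree. I descend to the hold point.

Request:
move_arm(commands=[{"dp": [0.1, -0.1, 4], "delta_rot": [0, 0, 0]}, {"dp": [0, 0, 4], "delta_rot": [0, 0, 0]}, {"dp": [0, 0, 4], "delta_rot": [0, 0, 0]}, {"dp": [0, 0, 3], "delta_rot": [0, 0, 0]}, {"dp": [0, 0, 2], "delta_rot": [0, 0, 0]}, {"dp": [0, 0, 1], "delta_rot": [0, 0, 0]}, {"dp": [0, 0, 0], "delta_rot": [0, 0, 0]}, {"dp": [0, 0, 0], "delta_rot": [0, 0, 0]}], jaw=0.4)

```text
clock: 4.7
ee_pos: [0.5553, -0.0206, 0.0237]
tcp_rot: [0.0, 1.0, -0.031, 0.001]
contact_force: [0.2, -0.8, -0.1]
gripper_width: 0.605
finger_force: 0.0
```

Request:
move_arm(commands=[{"dp": [0, 0, 0], "delta_rot": [0, 0, 0]}, {"dp": [0, 0, 0], "delta_rot": [0, 0, 0]}, {"dp": [0, 0, 0], "delta_rot": [0, 0, 0]}, {"dp": [0, 0, 0], "delta_rot": [0, 0, 0]}, {"dp": [0, 0, 0], "delta_rot": [0, 0, 0]}, {"dp": [0, 0, 0], "delta_rot": [0, 0, 0]}, {"dp": [0, 0, -1], "delta_rot": [0, 0, 0]}, {"dp": [0, 0, -2], "delta_rot": [0, 0, 0]}], jaw=1, squeeze=40)

```text
clock: 5.7
ee_pos: [0.5532, -0.0203, 0.0523]
tcp_rot: [-0.0, 1.0, -0.031, -0.001]
contact_force: [0.6, 0.7, -0.2]
gripper_width: 0.212
finger_force: 39.2
```

Request:
move_arm(commands=[{"dp": [0, 0, -5.2], "delta_rot": [0, 0, 0]}, {"dp": [0, 0, -5.2], "delta_rot": [0, 0, -0.153]}, {"dp": [0, 0, -5.2], "delta_rot": [0, 0, -0.153]}, {"dp": [0, 0, -5.2], "delta_rot": [0, 0, -0.153]}, {"dp": [0, 0, 0], "delta_rot": [0, 0, -0.153]}, {"dp": [0, 0, 0], "delta_rot": [0, 0.175, 0]}, {"dp": [0, 0, 0], "delta_rot": [0, 0.175, 0]}, {"dp": [0, 0, 0], "delta_rot": [0, 0.175, 0]}])

```text
clock: 6.7
ee_pos: [0.5546, -0.0204, 0.2628]
tcp_rot: [-0.07, 0.928, 0.263, 0.254]
contact_force: [-0.7, 1.1, -0.4]
gripper_width: 0.214
finger_force: 39.2
```

Run:
```python
from h import *
from scipy.optimize import least_squares
th=np.linspace(0,2*np.pi,60)
def bb(n,x,y):
  P=np.array([proj(n,[x+.036*np.cos(t),y+.036*np.sin(t),z]) for t in th for z in(0,.1)])
  return np.r_[P.min(0),P.max(0)]
obs={'top':[164,198,200,228],'scene':[375,179,414,227]}
for ns in(['top'],['scene'],['top','scene']):
  r=least_squares(lambda v:np.concatenate([bb(n,*v)-np.array(obs[n]) for n in ns]),[.498,.308]);print(ns,r.x,r.fun.round(1))
print(RT())
```

```text
['top'] [0.4945886 0.308176 ] [-0.5 -0.4  0.5  0.5]
['scene'] [0.49283921 0.30739632] [-0.7 -0.7  0.6  0.6]Traceback (most recent call last):
  File "<stdin>", line 9, in <module>
    return func(*args, **kwargs)
    vector_fun = VectorFunction(
        fun_wrapped,
    ...<6 lines>...
        workers=workers
    )
    self._update_fun()
    ~~~~~~~~~~~~~~~~^^
    self.f = self.fun_wrapped(xp_copy(self.x))
             ~~~~~~~~~~~~~~~~^^^^^^^^^^^^^^^^^
    return np.atleast_1d(self.fun(x))
                         ~~~~~~~~^^^
    return self.f(x, *self.args, **self.kwargs)
           ~~~~~~^^^^^^^^^^^^^^^^^^^^^^^^^^^^^^
  File "<stdin>", line 9, in <lambda>
  File "<stdin>", line 5, in bb
  File "h.py", line 16, in proj
    T,m=wfc(n);c=(np.linalg.inv(T)@np.append(P,1))[:3]
        ~~~^^^
  File "h.py", line 11, in wfc
    m=manip.camera_model(n)
ValueError: time passes only in moves, steps and waits
```

Request:
move_arm(commands=[{"dp": [0, 0, 0], "delta_rot": [0, 0.175, 0]}, {"dp": [0, 0, 0], "delta_rot": [0, 0.175, 0]}, {"dp": [0, 0, 0], "delta_rot": [0, 0.175, 0]}, {"dp": [0, 0, 0], "delta_rot": [0, 0.175, 0]}, {"dp": [0, 0, 0], "delta_rot": [0, 0.175, 0]}, {"dp": [0, -5, 0], "delta_rot": [0, 0, 0]}, {"dp": [0, -5, 0], "delta_rot": [0, 0, 0]}, {"dp": [0, -5, 0], "delta_rot": [0, 0, 0]}])

```text
clock: 7.7
ee_pos: [0.5513, 0.0611, 0.2634]
tcp_rot: [-0.202, 0.731, 0.234, 0.609]
contact_force: [-0.5, -0.2, -1.2]
gripper_width: 0.212
finger_force: 39.6
```

Run:
```python
from h import *
r,p=RT();print(r.round(3),p,manip.observe()['joints'].round(2))
# tip: hold point 115 from tip; pump axis = tool x, grasp offset: pump axis ~ 9mm ahead of TCP
print('remaining to above cup, tool axes cm',(r.T@(np.array([.4938,.3078,.26])-p)*100).round(2))
snap('scene','s2.png',(180,60,480,285),2.6)
```

```text
[[ 0.149  0.588  0.795]
 [ 0.095 -0.809  0.58 ]
 [ 0.984 -0.011 -0.177]] [0.55128522 0.06109394 0.26342782] [-0.64 -0.39  2.5   1.57  1.22 -0.49]
remaining to above cup, tool axes cm [  1.15 -23.33   9.8 ]
```

View pics/s2.png

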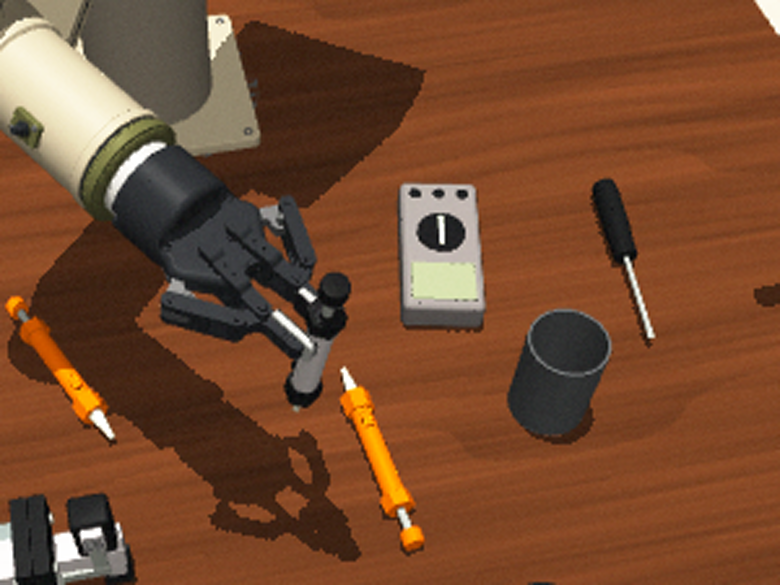

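The arm hit its joint-3 limit, because pointing radially outward is too close in. The scene crop shows the pump held well, near-vertical with the nozzle down at (300,405), and the cup rim at (568,340). I'll turn the tool to point along +y, tangentially, where there's room.

Request:
move_arm(commands=[{"dp": [0, 0, 0], "delta_rot": [0.154, -0.002, -0.028]}, {"dp": [0, 0, 0], "delta_rot": [0.154, -0.002, -0.028]}, {"dp": [0, 0, 0], "delta_rot": [0.154, -0.002, -0.028]}, {"dp": [0, 0, 0], "delta_rot": [0.154, -0.002, -0.028]}, {"dp": [0, 0, 0], "delta_rot": [0.154, -0.002, -0.028]}, {"dp": [0, 0, 0], "delta_rot": [0.154, -0.002, -0.028]}, {"dp": [0, 0, 0], "delta_rot": [0, 0, 0]}, {"dp": [0, 0, 0], "delta_rot": [0, 0, 0]}])

```text
clock: 8.75
ee_pos: [0.5508, 0.0607, 0.2623]
tcp_rot: [-0.455, 0.547, 0.538, 0.452]
contact_force: [-0.6, 0.1, -1.0]
gripper_width: 0.212
finger_force: 39.6
```

Run:
```python
from h import *
r,p=RT();print(r.round(3),p,manip.observe()['joints'].round(2))
print((r.T@(np.array([.4938,.3078,.26])-p)*100).round(2))
```

```text
[[ 0.013  1.     0.005]
 [ 0.178 -0.007  0.984]
 [ 0.984 -0.012 -0.178]] [0.5507733  0.06073623 0.26232253] [-0.56  0.46  1.63  1.12  1.94 -0.64]
[ 4.09 -5.86 24.33]
```

Request:
move_arm(commands=[{"dp": [0.7, -0.92, 4.1], "delta_rot": [0, 0, 0]}, {"dp": [0.7, -0.92, 4.1], "delta_rot": [0, 0, 0]}, {"dp": [0.7, -0.92, 4.1], "delta_rot": [0, 0, 0]}, {"dp": [0.7, -0.92, 4.1], "delta_rot": [0, 0, 0]}, {"dp": [0.7, -0.92, 4.1], "delta_rot": [0, 0, 0]}, {"dp": [0.7, -0.92, 4.1], "delta_rot": [0, 0, 0]}, {"dp": [0, 0, 0], "delta_rot": [0, 0, 0]}, {"dp": [0, 0, 0], "delta_rot": [0, 0, 0]}])

```text
clock: 9.75
ee_pos: [0.4964, 0.3101, 0.2609]
tcp_rot: [-0.455, 0.547, 0.538, 0.452]
contact_force: [-0.6, 0.4, -1.0]
gripper_width: 0.213
finger_force: 39.6
```

Run:
```python
from h import *
r,p=RT();print(r.round(3),p,manip.observe()['joints'].round(2))
print('to final',(r.T@(np.array([.4953,.3095,.122])-p)*100).round(2))
tip=p+.009*r[:,2]-.1155*r[:,0];end=p+.009*r[:,2]+.0745*r[:,0];print('tip',tip)
T=np.eye(4)
snap('top','t3.png',(120,130,320,280),3.5); print(proj('top',tip).round(),proj('top',end).round(),proj('scene',tip).round())
snap('scene','s3.png',(280,60,480,210),3.5)
a=cv2.imread('pics/t3.png');b=cv2.imread('pics/s3.png');cv2.imwrite('pics/ts3.png',cv2.resize(np.hstack([a,b]),(800,300)))
```

```text
[[ 0.012  1.     0.004]
 [ 0.178 -0.006  0.984]
 [ 0.984 -0.011 -0.178]] [0.49635728 0.31014702 0.26088722] [-0.17  0.18  1.98  1.33  1.61 -0.6 ]
to final [-13.68   0.05   2.4 ]
tip [0.49498826 0.29848234 0.14563397]
[178. 211.] [137. 202.] [399. 180.]
```

View pics/ts3.png

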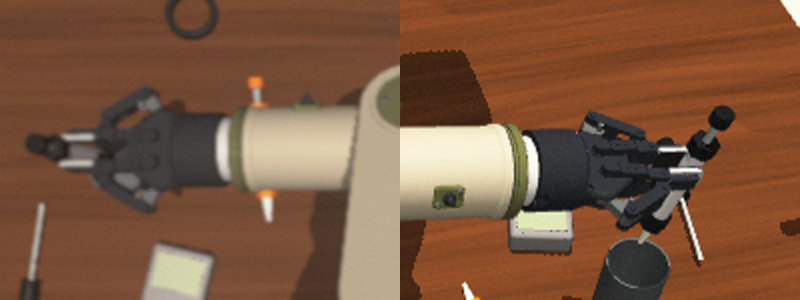

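The left panel (top view) has the pump over the cup; in the right panel the nozzle tip at (645,240) sits above the cup mouth at (640,260), and the prediction agrees within about 5 mm. I lower it.

Request:
move_arm(commands=[{"dp": [-2.5, 0, 0.45], "delta_rot": [0, 0, 0]}, {"dp": [-2.5, 0, 0.45], "delta_rot": [0, 0, 0]}, {"dp": [-2.5, 0, 0.4], "delta_rot": [0, 0, 0]}, {"dp": [-2.5, 0, 0.45], "delta_rot": [0, 0, 0]}, {"dp": [-2.0, 0, 0.35], "delta_rot": [0, 0, 0]}, {"dp": [-1.0, 0, 0.2], "delta_rot": [0, 0, 0]}, {"dp": [-0.4, 0, 0.05], "delta_rot": [0, 0, 0]}, {"dp": [0, 0, 0], "delta_rot": [0, 0, 0]}])

```text
clock: 10.85
ee_pos: [0.4957, 0.3096, 0.1247]
tcp_rot: [-0.455, 0.547, 0.538, 0.451]
contact_force: [0.5, -1.0, -0.9]
gripper_width: 0.216
finger_force: 39.6
```

Run:
```python
from h import *
r,p=RT();print(p,manip.observe()['joints'].round(2),manip.observe()['contact_force'])
snap('scene','s4.png',(340,100,480,240),4)
```

```text
[0.49565749 0.30956365 0.12468407] [-0.17  0.49  1.93  1.33  1.54 -0.85] [ 0.5156598  -0.99528652 -0.85484439]
```

View pics/s4.png

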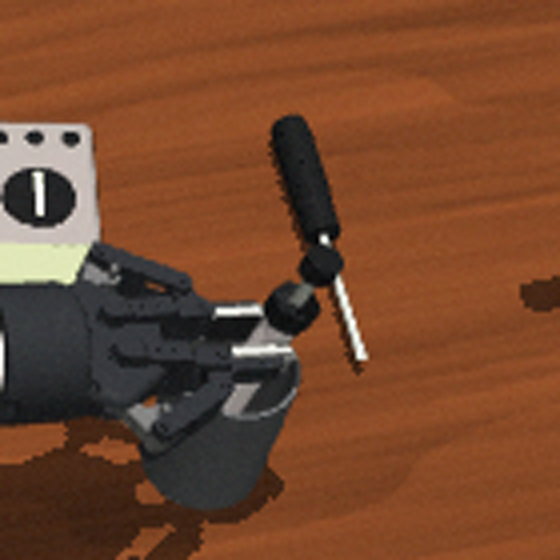

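The pump's lower half is inside the cup, with the barrel crossing the rim at (245,395). I lower it 3 mm, open the jaw partway, then back off.

Request:
move_arm(commands=[{"dp": [-0.15, 0, 0.03], "delta_rot": [0, 0, 0]}, {"dp": [-0.15, 0, 0.02], "delta_rot": [0, 0, 0]}, {"dp": [0, 0, 0], "delta_rot": [0, 0, 0]}, {"dp": [0, 0, 0], "delta_rot": [0, 0, 0]}, {"dp": [0, 0, 0], "delta_rot": [0, 0, 0]}, {"dp": [0, 0, 0], "delta_rot": [0, 0, 0]}, {"dp": [0, 0, 0], "delta_rot": [0, 0, 0]}, {"dp": [0, 0, 0], "delta_rot": [0, 0, 0]}])

```text
clock: 11.9
ee_pos: [0.4958, 0.31, 0.1231]
tcp_rot: [-0.456, 0.545, 0.539, 0.452]
contact_force: [-0.4, 0.4, 7.2]
gripper_width: 0.209
finger_force: 39.7
```

Request:
move_arm(commands=[{"dp": [0, 0, 0], "delta_rot": [0, 0, 0]}, {"dp": [0, 0, 0], "delta_rot": [0, 0, 0]}, {"dp": [0, 0, 0], "delta_rot": [0, 0, 0]}, {"dp": [0, 0, 0], "delta_rot": [0, 0, 0]}, {"dp": [0, 0, 0], "delta_rot": [0, 0, 0]}, {"dp": [0, 0, 0], "delta_rot": [0, 0, 0]}, {"dp": [0, 0, -0.5], "delta_rot": [0, 0, 0]}, {"dp": [0, 0, -1.0], "delta_rot": [0, 0, 0]}], jaw=0.5)

```text
clock: 12.9
ee_pos: [0.4949, 0.2948, 0.124]
tcp_rot: [-0.456, 0.547, 0.539, 0.451]
contact_force: [0.0, -0.1, -0.5]
gripper_width: 0.502
finger_force: 0.0
```

Request:
move_arm(commands=[{"dp": [0, 0, -3], "delta_rot": [0, 0, 0]}, {"dp": [0, 0, -4], "delta_rot": [0, 0, 0]}, {"dp": [2, 0, -5], "delta_rot": [0, 0, 0]}, {"dp": [4, 0, -4], "delta_rot": [0, 0, 0]}, {"dp": [4, 0, -4], "delta_rot": [0, 0, 0]}, {"dp": [4, 0, -3], "delta_rot": [0, 0, 0]}, {"dp": [4, 0, 0], "delta_rot": [0, 0, 0]}, {"dp": [0, 0, 0], "delta_rot": [0, 0, 0]}])

```text
clock: 13.9
ee_pos: [0.4976, 0.0995, 0.345]
tcp_rot: [-0.453, 0.546, 0.54, 0.452]
contact_force: [-0.4, -0.5, -0.5]
gripper_width: 0.499
finger_force: 0.0
```

Run:
```python
from h import *
r,p=RT();print(r.round(3),p,manip.observe()['joints'].round(2))
snap('scene','s5.png',(60,120,460,390),2)
```

```text
[[ 0.007  1.     0.004]
 [ 0.18  -0.006  0.984]
 [ 0.984 -0.006 -0.18 ]] [0.49757481 0.09951079 0.34496084] [-0.55  0.18  1.8   1.16  1.98 -0.53]
```

View pics/s5.png

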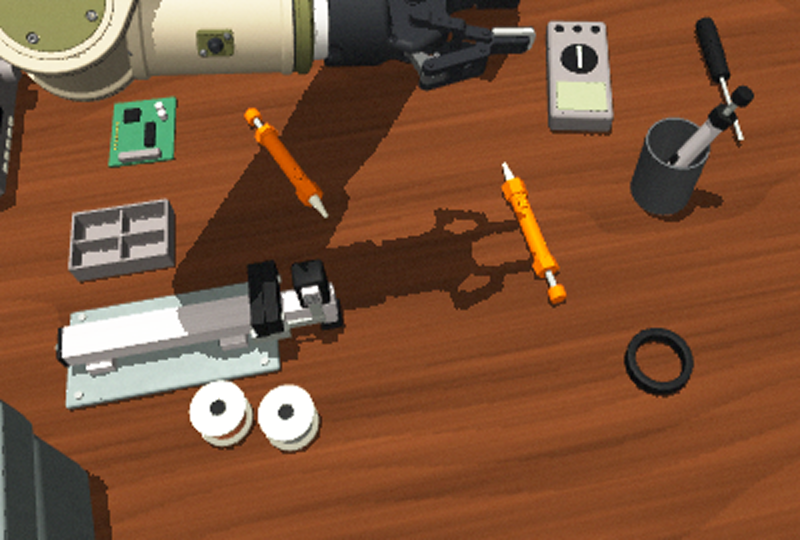

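The scene view shows the pump standing in the cup, leaning on the far rim with its knob at (742,97). The orange pumps, tape, meter, driver, spools and board are where they were. Now I turn the tool down and go to the grip.

Request:
move_arm(commands=[{"dp": [0, 0, 0], "delta_rot": [0, -0.174, 0]}, {"dp": [0, 0, 0], "delta_rot": [0, -0.174, 0]}, {"dp": [0, 0, 0], "delta_rot": [0, -0.174, 0]}, {"dp": [0, 0, 0], "delta_rot": [0, -0.174, 0]}, {"dp": [0, 0, 0], "delta_rot": [0, -0.174, 0]}, {"dp": [0, 0, 0], "delta_rot": [0, -0.174, 0]}, {"dp": [0, 0, 0], "delta_rot": [0, -0.174, 0]}, {"dp": [0, 0, 0], "delta_rot": [0, -0.17, 0]}], jaw=0)

```text
clock: 14.95
ee_pos: [0.4968, 0.1, 0.3414]
tcp_rot: [-0.004, 0.709, 0.705, -0.005]
contact_force: [-0.1, -0.6, -1.1]
gripper_width: 0.998
finger_force: 0.0
```

Request:
move_arm(commands=[{"dp": [-3.5, 1.35, 1], "delta_rot": [0, 0, 0]}, {"dp": [-3.5, 1.35, 1], "delta_rot": [0, 0, 0]}, {"dp": [-3.5, 1.35, 1], "delta_rot": [0, 0, 0]}, {"dp": [-3.5, 1.35, 1], "delta_rot": [0, 0, 0]}, {"dp": [-3.5, 1.35, 1], "delta_rot": [0, 0, 0]}, {"dp": [-3.5, 1.35, 1], "delta_rot": [0, 0, 0]}, {"dp": [0, 0, 0], "delta_rot": [0, 0, 0]}, {"dp": [0, 0, 0], "delta_rot": [0, 0, 0]}])

```text
clock: 15.95
ee_pos: [0.5755, -0.1093, 0.2786]
tcp_rot: [-0.007, 0.709, 0.705, -0.003]
contact_force: [-0.2, 1.1, 0.5]
gripper_width: 1.0
finger_force: 0.0
```

Run:
```python
from h import *
r,p=RT();print(r.round(3),p,manip.observe()['joints'].round(2))
snap('wrist','w6.png')
for t in['grip','lock_face','mouth','holder']: print(t,find(t,'wrist')[:2])
```

```text
[[ 0.005  1.    -0.015]
 [ 1.    -0.005  0.005]
 [ 0.005 -0.015 -1.   ]] [ 0.57545246 -0.10934121  0.27864548] [-0.28  0.1   1.47  0.    1.59 -0.27]
grip [(0.83, array([ 0.5859, -0.1221,  0.0863]), array([298., 194.]))]
lock_face [(0.9, array([ 0.5999, -0.1141,  0.1069]), array([315., 192.]))]
mouth [(0.65, array([ 0.5842, -0.2386,  0.0547]), array([294., 293.])), (0.23, array([ 0.6732, -0.2209,  0.0417]), array([378., 272.]))]
holder [(0.88, array([ 0.584 , -0.2389,  0.0589]), array([294., 295.])), (0.36, array([ 0.2782, -0.3061,  0.0012]), array([ 47., 318.]))]
```

View pics/w6.png

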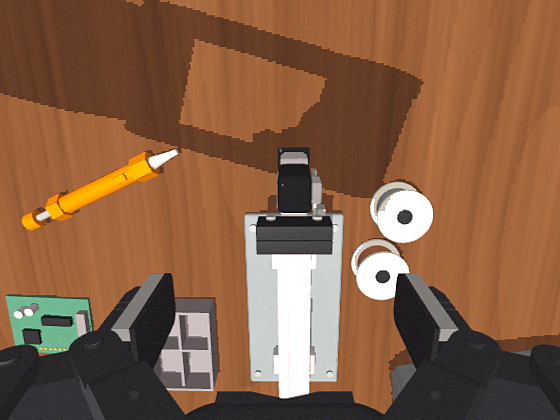

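The wrist view has the grip's top at columns 278–312 and rows about 165–210, with the button at (317,188). The jaw spans columns 257–332 with its outer edge at row 217–232, and the base spans 247–341. The holder is aligned with the tool.

Run:
```python
from h import *
im=cv2.imread('pics/w6.png')
g=cv2.cvtColor(im,cv2.COLOR_BGR2GRAY)
for r_ in(180,195,205): print(r_,g[r_,266:330].tolist())
for c in(290,297,304): print(c,g[140:262,c].tolist())
X=lambda a,b,row,z:(ray('wrist',(a,row),z)+ray('wrist',(b,row),z))/2
print('grip',X(278,312,195,.112),'jaw',X(257,332,245,.086),'base',X(247,341,300,.012),'base2',X(250,339,380,.012),'sleeve',X(275,311,300,.052))
```

```text
180 [116, 109, 114, 109, 115, 117, 112, 113, 113, 115, 111, 68, 19, 29, 33, 38, 35, 37, 44, 38, 40, 42, 39, 42, 36, 39, 44, 38, 35, 39, 38, 37, 36, 41, 36, 35, 40, 42, 39, 37, 39, 34, 36, 32, 27, 46, 98, 137, 133, 131, 134, 133, 131, 135, 119, 70, 75, 69, 67, 75, 70, 74, 72, 71]
195 [109, 115, 111, 106, 70, 74, 68, 68, 71, 69, 88, 100, 16, 38, 34, 38, 34, 35, 40, 37, 37, 33, 37, 37, 40, 40, 35, 43, 40, 34, 41, 33, 40, 38, 37, 38, 34, 33, 39, 43, 36, 36, 32, 34, 18, 76, 151, 178, 178, 176, 176, 178, 177, 179, 173, 129, 64, 71, 66, 73, 74, 73, 73, 76]
205 [112, 103, 65, 74, 68, 73, 68, 71, 65, 63, 102, 128, 18, 39, 43, 39, 39, 38, 33, 41, 35, 38, 32, 31, 36, 37, 32, 29, 38, 34, 43, 37, 37, 38, 37, 38, 33, 43, 37, 35, 42, 38, 36, 33, 27, 35, 138, 222, 252, 240, 168, 99, 111, 110, 113, 116, 120, 110, 85, 67, 73, 74, 71, 70]
290 [72, 64, 71, 70, 65, 65, 74, 51, 32, 41, 34, 19, 140, 136, 135, 133, 134, 133, 144, 175, 182, 184, 196, 130, 43, 11, 33, 16, 31, 29, 25, 27, 30, 26, 30, 29, 36, 26, 34, 33, 36, 40, 38, 36, 41, 36, 40, 41, 36, 37, 45, 41, 34, 41, 37, 40, 36, 42, 33, 35, 39, 40, 40,
[... 791 characters left out ...]
73, 52, 35, 33, 38, 35, 22, 91, 140, 136, 134, 135, 151, 179, 187, 186, 196, 143, 37, 25, 21, 30, 29, 30, 25, 25, 28, 23, 27, 21, 35, 37, 36, 34, 39, 34, 38, 40, 36, 35, 38, 40, 37, 34, 38, 37, 38, 34, 43, 39, 40, 33, 39, 42, 39, 35, 36, 36, 36, 37, 38, 32, 42, 41, 36, 28, 0, 255, 208, 200, 69, 18, 21, 33, 27, 31, 31, 30, 24, 29, 43, 83, 80, 78, 78, 74, 71, 72, 74, 72, 71, 70, 70, 78, 34, 62, 80, 70, 75, 71, 75, 71, 68, 68, 67, 69, 64, 45, 191, 255, 255, 255, 255, 255, 255, 255]
grip [ 0.58345259 -0.11576666  0.112     ] jaw [ 0.58367721 -0.17064507  0.086     ] base [ 0.58464708 -0.2729946   0.012     ] base2 [ 0.58582906 -0.38864042  0.012     ] sleeve [ 0.58301326 -0.24857158  0.052     ]
```

Run:
```python
from h import *
a=ray('wrist',(294,176),.112);b=ray('wrist',(294,211.5),.112);m=ray('wrist',(294,240.5),.086)
print(a,b,(a+b)/2,'mouth',m,'->grip y',m[1]+.05)
r,p=RT()
t=np.array([.584,(((a+b)/2)[1]+m[1]+.05)/2,.097]);print(t,(r.T@(t-p)*100).round(2))
```

```text
[ 0.58257963 -0.1000977   0.112     ] [ 0.58272063 -0.12977328  0.112     ] [ 0.58265013 -0.11493549  0.112     ] mouth [ 0.58324098 -0.16620474  0.086     ] ->grip y -0.11620474319652614
[ 0.584      -0.11557012  0.097     ] [-0.76  1.   18.33]
```

Request:
move_arm(commands=[{"dp": [0, 0, 0], "delta_rot": [-0.015, -0.005, 0]}, {"dp": [-0.6, 0.85, 4], "delta_rot": [0, 0, 0]}, {"dp": [0, 0, 4], "delta_rot": [0, 0, 0]}, {"dp": [0, 0, 4], "delta_rot": [0, 0, 0]}, {"dp": [0, 0, 3.1], "delta_rot": [0, 0, 0]}, {"dp": [0, 0, 2], "delta_rot": [0, 0, 0]}, {"dp": [0, 0, 1], "delta_rot": [0, 0, 0]}, {"dp": [0, 0, 0], "delta_rot": [0, 0, 0]}])

```text
clock: 17.2
ee_pos: [0.5852, -0.1156, 0.0992]
tcp_rot: [0.001, 0.709, 0.705, 0.001]
contact_force: [-0.2, 0.2, -0.3]
gripper_width: 0.996
finger_force: 0.0
```

Run:
```python
from h import *
r,p=RT();print(r.round(3),p,manip.observe()['contact_force'])
im=snap('wrist','w7.png');g=cv2.cvtColor(im,cv2.COLOR_RGB2GRAY)
Y=lambda P:proj('wrist',P).round(1)
print('grip top edges pred',Y([.569,-.1156,.112]),Y([.597,-.1156,.112]))
row=int(Y([.583,-.1156,.112])[1]);print(row,g[row,210:380].tolist())
```

```text
[[ 0.005  1.     0.003]
 [ 1.    -0.005 -0.001]
 [-0.001  0.003 -1.   ]] [ 0.58520234 -0.11558056  0.09916118] [-0.24787428  0.20114508 -0.28783103]
grip top edges pred [234.4 317.7] [315.5 317.2]
317 [203, 172, 179, 165, 95, 79, 118, 154, 148, 149, 149, 152, 150, 150, 149, 146, 144, 138, 135, 142, 158, 178, 171, 123, 21, 44, 54, 50, 54, 49, 52, 53, 52, 53, 55, 54, 56, 55, 59, 52, 55, 53, 52, 59, 52, 54, 49, 55, 50, 53, 53, 54, 58, 57, 54, 54, 54, 56, 51, 50, 56, 53, 52, 55, 52, 51, 53, 60, 51, 54, 53, 54, 54, 57, 47, 50, 53, 59, 54, 55, 51, 57, 52, 54, 56, 58, 51, 52, 51, 54, 52, 51, 56, 53, 51, 56, 49, 49, 51, 47, 33, 62, 160, 211, 206, 209, 213, 215, 216, 215, 216, 215, 217, 215, 216, 214, 216, 214, 215, 218, 215, 212, 205, 176, 80, 31, 38, 35, 37, 40, 38, 30, 25, 58, 225, 255, 255, 255, 255, 255, 255, 255, 255, 255, 255, 252, 248, 250, 248, 239, 230, 209, 129, 143, 146, 149, 151, 151, 148, 150, 151, 147, 146, 140, 137, 139, 141, 140, 141, 140]
```

Request:
move_arm(commands=[{"dp": [0, -0.2, 0.1], "delta_rot": [0, 0, 0]}, {"dp": [0, 0, 0], "delta_rot": [0, 0, 0]}, {"dp": [0, 0, 0], "delta_rot": [0, 0, 0]}, {"dp": [0, 0, 0], "delta_rot": [0, 0, 0]}, {"dp": [0, 0, 0], "delta_rot": [0, 0, 0]}, {"dp": [0, 0, 0], "delta_rot": [0, 0, 0]}, {"dp": [0, 0, 0], "delta_rot": [0, 0, 0]}, {"dp": [0, 0, 0], "delta_rot": [0, 0, 0]}], jaw=1, squeeze=40)

```text
clock: 18.25
ee_pos: [0.5819, -0.1157, 0.0992]
tcp_rot: [0.0, 0.709, 0.706, -0.0]
contact_force: [-12.5, 1.2, 14.0]
gripper_width: 0.341
finger_force: 45.0
```

Request:
move_arm(commands=[{"dp": [0, -0.1, -0.1], "delta_rot": [0, 0, 0]}, {"dp": [0, 0, 0], "delta_rot": [0, 0, 0]}, {"dp": [0, 0, 0], "delta_rot": [0, 0, 0]}, {"dp": [0, 0, 0], "delta_rot": [0, 0, 0]}, {"dp": [0, 0, 0], "delta_rot": [0, 0, 0]}, {"dp": [0, 0, 0], "delta_rot": [0, 0, 0]}, {"dp": [0, 0, 0], "delta_rot": [0, 0, 0]}, {"dp": [0, 0, 0], "delta_rot": [0, 0, 0]}])

```text
clock: 19.25
ee_pos: [0.5818, -0.1157, 0.0992]
tcp_rot: [0.001, 0.709, 0.705, 0.0]
contact_force: [-5.7, -0.2, 5.5]
gripper_width: 0.341
finger_force: 42.5
```

Request:
move_arm(commands=[{"dp": [0.1, -0.05, -0.05], "delta_rot": [0, 0, 0]}, {"dp": [0.1, 0, 0], "delta_rot": [0, 0, 0]}, {"dp": [0.1, 0, 0], "delta_rot": [0, 0, 0]}, {"dp": [0.1, 0, 0], "delta_rot": [0, 0, 0]}, {"dp": [0.1, 0, 0], "delta_rot": [0, 0, 0]}, {"dp": [0.1, 0, 0], "delta_rot": [0, 0, 0]}, {"dp": [0, 0, 0], "delta_rot": [0, 0, 0]}, {"dp": [0, 0, 0], "delta_rot": [0, 0, 0]}])

```text
clock: 20.25
ee_pos: [0.5818, -0.1094, 0.0993]
tcp_rot: [0.001, 0.709, 0.705, 0.001]
contact_force: [3.7, -3.6, -6.5]
gripper_width: 0.338
finger_force: 39.9
```

The hook is clear: the arm moved 6 mm at 3.6 N. I draw on.

Request:
move_arm(commands=[{"dp": [1.0, 0, 0], "delta_rot": [0, 0, 0]}, {"dp": [1.5, 0, 0], "delta_rot": [0, 0, 0]}, {"dp": [1.5, 0, 0], "delta_rot": [0, 0, 0]}, {"dp": [1.5, 0, 0], "delta_rot": [0, 0, 0]}, {"dp": [1.5, 0, 0], "delta_rot": [0, 0, 0]}, {"dp": [1.0, 0, 0], "delta_rot": [0, 0, 0]}, {"dp": [0.5, 0, 0], "delta_rot": [0, 0, 0]}, {"dp": [0, 0, 0], "delta_rot": [0, 0, 0]}])

```text
clock: 21.25
ee_pos: [0.5816, -0.0245, 0.0993]
tcp_rot: [0.001, 0.709, 0.706, 0.0]
contact_force: [-2.4, -5.7, -3.8]
gripper_width: 0.341
finger_force: 42.5
```

Request:
move_arm(commands=[{"dp": [0.3, 0, 0], "delta_rot": [0, 0, 0]}, {"dp": [0.3, 0, 0], "delta_rot": [0, 0, 0]}, {"dp": [0.2, 0, 0], "delta_rot": [0, 0, 0]}, {"dp": [0.07, 0, 0], "delta_rot": [0, 0, 0]}, {"dp": [0, 0, 0], "delta_rot": [0, 0, 0]}, {"dp": [0, 0, 0], "delta_rot": [0, 0, 0]}, {"dp": [0, 0, 0], "delta_rot": [0, 0, 0]}, {"dp": [0, 0, 0], "delta_rot": [0, 0, 0]}])

```text
clock: 22.25
ee_pos: [0.5816, -0.0164, 0.0993]
tcp_rot: [0.001, 0.709, 0.705, 0.0]
contact_force: [-1.3, -5.2, -3.4]
gripper_width: 0.342
finger_force: 42.7
```

Run:
```python
from h import *
r,p=RT();print(r.round(3),p,manip.observe()['contact_force'])
a=snap('wrist','w8.png'); b=snap('scene','s8.png')
Y=lambda n,P:proj(n,P).round(1)
for n in('wrist','scene'): print(n,'mouth',Y(n,[.583,-.166,.052]),'mark100 pred',Y(n,[.583,p[1]+.1157-.1-.1657,.048]),'mark50',Y(n,[.583,p[1]+.1157-.05-.1657,.048]))
x=a[210:420,160:420];u,v=Y('scene',[.583,-.14,.05]).astype(int);y=b[v-45:v+45,u-45:u+66]
cv2.imwrite('pics/c8.png',np.hstack([cv2.resize(x,(430,347)),cv2.resize(y,(370,347),interpolation=cv2.INTER_CUBIC)])[:,:,::-1]);print(u,v)
```

```text
[[ 0.005  1.     0.002]
 [ 1.    -0.005 -0.001]
 [-0.001  0.002 -1.   ]] [ 0.58156018 -0.01641039  0.09928177] [-1.29934445 -5.15940332 -3.42088175]
wrist mouth [286.6 471.4] mark100 pred [286.6 465.7] mark50 [286.4 401.9]
scene mouth [193.9 273.7] mark100 pred [194.1 274.5] mark50 [217.4 270.4]
206 271
```

View pics/c8.png

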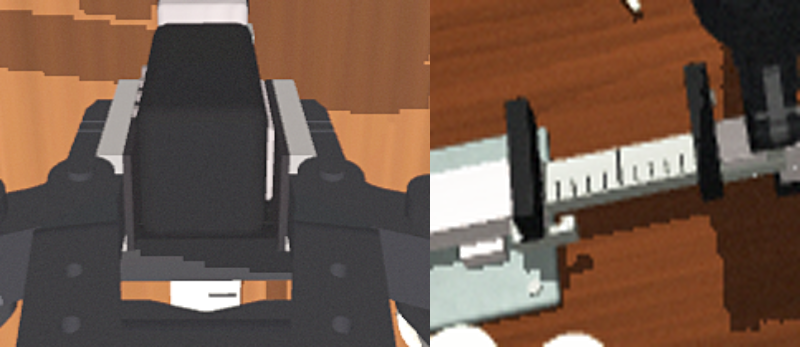

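The left panel (wrist) shows the grip held squarely, with the button pressed at (268,150). The right panel (scene) shows the scale, with the 50 mm full-width line at (618,160) midway between the jaws, right where I predicted it. I check numerically along the scale.

Run:
```python
from h import *
g=cv2.cvtColor(cv2.imread('pics/s8.png'),cv2.COLOR_BGR2GRAY).astype(np.float32)
T,m=wfc('scene');print('cam pos',T[:3,3].round(2))
ys=np.arange(-.180,-.060,.001)
for x in(.575,.578,.583,.588,.591):
  P=np.array([proj('scene',[x,y,.048]) for y in ys],np.float32)
  v=cv2.remap(g,P[:,:1],P[:,1:],cv2.INTER_CUBIC).ravel().astype(int)
  print(x,[ (round(float(y)*1000),a) for y,a in zip(ys,v)] if x==.583 else v.tolist())
```

```text
cam pos [ 0.98 -0.04  0.87]
0.575 [43, 44, 44, 43, 44, 45, 43, 40, 32, 21, 13, 7, 14, 27, 51, 77, 108, 167, 219, 246, 236, 233, 233, 233, 233, 233, 233, 233, 234, 234, 233, 232, 232, 232, 232, 233, 233, 232, 232, 234, 235, 234, 233, 233, 232, 232, 231, 231, 231, 232, 233, 233, 231, 231, 231, 232, 232, 232, 232, 232, 244, 248, 171, 68, 71, 176, 248, 245, 233, 233, 232, 232, 232, 231, 231, 229, 229, 229, 230, 231, 230, 230, 231, 231, 231, 231, 230, 230, 229, 230, 230, 230, 230, 231, 230, 230, 230, 230, 230, 230, 230, 229, 230, 230, 231, 230, 229, 228, 229, 230, 244, 240, 168, 84, 32, 40, 35, 25, 18, 18]
0.578 [42, 44, 45, 44, 43, 43, 43, 43, 36, 25, 14, 7, 11, 24, 55, 81, 118, 176, 225, 243, 233, 233, 233, 239, 244, 241, 233, 230, 231, 231, 232, 231, 233, 234, 234, 233, 231, 231, 230, 230, 230, 231, 230, 230, 232, 233, 231, 230, 230, 230, 230, 231, 231, 229, 228, 230, 231, 230, 230, 231, 247, 230, 140, 69, 102, 198, 244, 233, 230, 231, 232, 230, 231, 235, 237, 233, 230, 229, 229, 230, 230, 231, 232, 235, 238, 238, 233, 230, 229, 229, 229, 230, 230, 231, 232, 231, 229, 230, 230, 229, 22
[... 3250 characters left out ...]
, 209, 238, 235, 235, 244, 230, 180, 146, 173, 222, 238, 230, 230, 233, 238, 240, 189, 107, 36, 17, 14, 10, 14, 16]
0.591 [43, 45, 46, 47, 47, 49, 52, 43, 26, 12, 10, 13, 16, 38, 71, 111, 154, 193, 215, 209, 212, 215, 175, 119, 112, 173, 214, 202, 188, 196, 201, 205, 199, 150, 103, 134, 211, 235, 216, 205, 201, 186, 156, 133, 147, 178, 197, 212, 216, 205, 195, 188, 170, 144, 138, 173, 198, 197, 199, 214, 220, 217, 204, 178, 155, 165, 196, 205, 197, 193, 200, 215, 227, 216, 191, 174, 182, 195, 205, 204, 196, 187, 186, 184, 185, 199, 197, 189, 186, 193, 195, 196, 189, 180, 175, 192, 218, 221, 215, 202, 192, 183, 173, 159, 161, 173, 189, 205, 204, 195, 195, 187, 137, 72, 21, 17, 13, 13, 13, 13]
```

The readings agree: odometry gives 99.3 mm, the jaw-edge gap about 99.5 mm and the scale marks about 99.2 mm. I add the last 0.6 mm and let it settle.

Request:
move_arm(commands=[{"dp": [0.06, 0, 0], "delta_rot": [0, 0, 0]}, {"dp": [0, 0, 0], "delta_rot": [0, 0, 0]}, {"dp": [0, 0, 0], "delta_rot": [0, 0, 0]}, {"dp": [0, 0, 0], "delta_rot": [0, 0, 0]}, {"dp": [0, 0, 0], "delta_rot": [0, 0, 0]}, {"dp": [0, 0, 0], "delta_rot": [0, 0, 0]}, {"dp": [0, 0, 0], "delta_rot": [0, 0, 0]}, {"dp": [0, 0, 0], "delta_rot": [0, 0, 0]}])

```text
clock: 23.35
ee_pos: [0.5816, -0.0159, 0.0993]
tcp_rot: [0.001, 0.709, 0.705, 0.0]
contact_force: [-1.6, -5.0, -3.5]
gripper_width: 0.336
finger_force: 42.7
```

Run:
```python
from h import *
r,p=RT();print(p)
g=cv2.cvtColor(manip.grab_frame('scene'),cv2.COLOR_RGB2GRAY).astype(np.float32)
ys=np.arange(-.180,-.060,.0005);A=[]
for x in np.arange(.580,.588,.001):
  P=np.array([proj('scene',[x,y,.048]) for y in ys],np.float32)
  A.append(cv2.remap(g,P[:,:1],P[:,1:],cv2.INTER_CUBIC).ravel())
v=np.mean(A,0);off=[]
for k in range(10,100,10):
  s=(abs(ys-(-.066-.001*k))<.004);w=np.clip(225-v[s],0,None);off.append((ys[s]*w).sum()/w.sum()+.001*k)
print('zero mark y',np.round(off,4),np.median(off))
s=(ys>-.176)&(ys<-.168);i=np.where(v[s]<28)[0][0];e=ys[s][i];s2=ys>-.072;j=ys[s2][np.where(v[s2]<120)[0][0]]
print('fixed jaw top edge',-.04+(e+.04)*.9538,'moving',-.04+(j+.04)*.9538)
```

```text
[ 0.58155029 -0.01591138  0.09927426]
zero mark y [-0.0662 -0.0653 -0.0659 -0.0653 -0.0656 -0.0661 -0.0662 -0.0654 -0.066 ] -0.06593166356145946
fixed jaw top edge -0.16542469999999998 moving -0.0652756999999999
```

```bash
python3 -c "
from bench import manip
print(manip.sign_off())"
```

```text
the job is handed in; nothing more can be done
None
```

The job is handed in, but no verdict came back: the pump stands nozzle down in the cup, and the arm is held still with the button squeezed at about 99.5–100 mm by my measurements.

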